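# Clamp a pneumatic cylinder with the swing clamp

## Robot

A 6-joint arm with a two-finger parallel gripper is mounted at the origin on the work surface. World frame = base frame: x ahead of the robot, y to its left, z up, the work surface at z = 0. Lengths are in mm, angles in rad, forces in N, time in s.
With the tool pointing down it reaches from about 275 to 725 mm from the base axis. Payload 5.6 kg.
Tool frame: the origin (TCP) lies between the finger pads; the fingertips stand tip_extent ahead of it and the grasp point (between the pads) lies 11 mm behind it (tip_extent is the distance from the TCP to the fingertips, in mm); z points along the fingers, y is the line along which they close (so a half turn about z gives the same grasp; the last joint's range is limited). The gripper opens to 85 mm and grips with 20 to 120 N. Pads are 22 mm wide; open, the fingers measure 114 mm over their backs; the gripper's body (76 mm by 85 mm) begins 54 mm behind the grasp point. The pads swing forward as they close: fully open they stand 13 mm farther back than shut.
Start: joints at [-0.986, 0.255, 0.108, 0, -1.424, -0.285], TCP at [162.451, -525.455, 239.283] pointing down, gripper open.
Joint ranges: [-2.95, 2.95], [-1.21, 1.97], [-1.09, 1.5], [-2.87, 1.71], [-2.94, -0.07], [-3.05, 3.05]. Speed limits (rad/s): [2.57, 2.57, 3.14, 3.14, 3.14, 3.14].

## Interface

Orientations are given as a rotation vector (axis times angle).
In Python, from workcell import get_state, snapshot, get_calibration, finish_job, tip_extent gives the robot as it stands.
- The arm moves only by the tool send_rows, never from a script. Its argument "steps" is a list of rows, each an object with "delta_rot": the turn, a rotation vector about the tool's x, y, z in degrees, a list of three; "linear": the shift along the tool's x, y, z in m, a list of three; "fingers": the closure in counts, from 0 (fully open) to 255 (shut). In form: [{"delta_rot": [ax, ay, az], "linear": [dx, dy, dz], "fingers": fingers}, ...]. A call has 1 to 20 rows; each row shifts and turns the commanded pose from where the row before left it, along the tool's axes as they then stand; what a row does not reach is not made up. A row lasts 1/8 s, in which the tool goes at most 62.5 mm and 10.7 degrees, less where a joint would pass 70% of its speed; a pose out of reach is approached as far as the arm can. A call with a gripper value outside its range is refused whole. The fingers move at their own pace and stop on an object; "squeeze" is the grip in N (left out, the last holds). Time passes only in rows, so rows that do not move let the fingers close. It gives the time, the measured TCP pose, the force, the opening and the grip force at its end, in the units of the state.
- get_state(): the state, without advancing time (a new reading comes with each control period).
- snapshot(name): name is "scene" or "top" or "wrist"; returns (picture, depth): 384x512x3 uint8, red, green, blue; 384x512 float32, mm along the optical axis (not along the pixel's ray), 0 where there is no reading.
- get_calibration(name): a dict with "fx", "fy", "cx", "cy" (pixels), "k1" (the pictures are not rectified: a ray, as slopes to the right and down, at radius r is drawn at 1 + k1 r^2 times it, then the intrinsics apply), "camera_from_world" (4x4, takes a point from world to camera coordinates). Camera axes: x right, y up, looking along -z (the intrinsics and any distortion apply to the point x, -y, -z); pixel columns grow to the right and rows downward; lengths in mm; the calibration is good to about 2 mm. A picture is of the moment at which its call begins: read the wrist's pose just before it. get_calibration takes no time and is no camera call; for the wrist camera it gives the pose at the moment of the call.
- finish_job(): hands the job in; it is judged then, once.
The state is a dict: "t": time; "q": joint angles; "qd": joint speeds; "effort": joint torques, N m; "ee_pos": TCP position; "tcp_rot": TCP orientation; "wrist_force": force on the tool from outside, world axes, zero at the start; "ft_torque": the same for the moment, N m; "opening": opening from 0.0 (shut) to 1.0 (fully open); "finger_force": force on a finger pad.
Only numpy, scipy, OpenCV 4.12 (cv2) and the standard library are available. Lean on these libraries where they do the work, as an engineer would, in place of code of your own. Each camera call takes 0.05 s, during which the arm holds its last target. There are 200 camera calls.

## Task

Clamp down the pneumatic cylinder that lies in the two saddles of the slotted plate: first, with the cam lever still up, push the clamp's strap round over the cylinder until it is against its stop, then push the cam lever fully down to its stop so that the pad presses on the cylinder. Everything is done by pushing: do not lift or shift the cylinder out of its saddles, and leave the other parts where they stand.

Things in the scene. Friction and masses are not known exactly. Their poses are not given: they have to be found in the camera images.
- clamp: Fixed base of the quick clamp: dark steel flange 50 x 72 x 10 mm with a column 30 mm thick. Origin on the column's upright axis (the strap's pivot) at the flange's underside, the plate's top, 16 mm above the bench. z up, x from the column square across the cylinder, y along the cylinder. An 8 mm stop pin, top at z 68 mm, stands at x 22, y -16 mm.
- strap (a joint): Strap angle about the clamp's z axis, rad. 0: along the clamp's x, over the cylinder, against the stop pin (end of travel). Grows counter-clockwise from above, to 1.95; at 1.57 the strap points along the clamp's y. Starts swung away, 0.9 to 1.85. Pivot friction 0.08 N m leaves it where it is pushed. The cam lever turns round with it.
- strap_pad (a point): Centre of the underside of the strap's round black pad (20 mm across), 75 mm out from the pivot axis, 52 mm above the clamp's origin while the lever is up (5 mm above the cylinder); the lever brings it down. Its spindle with nuts rises to 94 mm above the clamp's origin.
- strap_end (a point): Point on the top face of the strap, on its centre line, 83 mm from the pivot axis. The strap is a flat steel bar 24 mm wide, 12 mm thick, its faces 60 and 72 mm above the clamp's origin, with rounded ends 95 mm out and 12 mm behind the axis.
- lever (a joint): Angle of the cam lever about its cross pin, rad. 0: up, leaning outward 45 degrees above horizontal; 0.96: fully down (end of travel), 10 degrees below horizontal. Starts at 0 to 0.1. It leans out on the side opposite to the strap, in the strap's upright plane, and is pushed outward and down. Friction 0.3 N m (4 to 10 N at the grip) holds it where it is left; it stays down by itself.
- lever_tip (a point): Centre of the ball end of the lever's round black grip, 85 mm from the cross pin. The grip is 20 mm thick and reaches from 38 to 95 mm from the pin. The pin lies on the pivot axis, level, square to the strap, 88 mm above the clamp's origin, between steel cam cheeks.
- cylinder: Loose pneumatic cylinder: square aluminium barrel 36 x 36 x 100 mm between grey end caps 38 x 38 x 25 mm, 12 mm rod out of the -y end, two ports on the +x side. Lies in two steel saddles (cheeks to 36 mm above the bench). Origin at the centre of its underside, 26 mm above the bench; barrel top 37, caps 38 mm above it; y along it, z up. Its middle line is 75 mm from the clamp's axis.
- valve: Bystander on the plate: solenoid valve, 26 x 90 mm, 60 mm tall, origin under its centre.
- gauge: Bystander on the plate: pressure gauge on a small block, 44 mm dial, 68 mm tall, origin under its block.
- tee: Bystander on the plate: small black tee fitting, 50 x 32 mm, 15 mm tall.
- regulator: Bystander on the bench: air regulator with clear bowl and knob, 52 mm wide, 132 mm tall, origin under its centre.
- push_valve: Bystander on the bench: push-button valve, 50 x 70 mm, 56 mm tall, origin under its centre.
- distributor: Bystander on the bench: aluminium air distributor block, 36 x 90 mm, 48 mm tall, origin under its centre.
- wrench: Bystander on the bench: steel open-ended wrench, 160 mm long, lying flat.
There are look-alikes about, which are no part of the job. Leave any turquoise look-alike of the cylinder alone.

How it is judged:
By the outcome, as a careful person would: the job done as asked, in the order asked, and still so for the second after the job is handed in, with the robot touching nothing.
It also fails if it takes over 48 s, if anything falls off the work surface, if the arm or the gripper's body presses on something with over 40 N, if the wrist force passes 120 N, or if a joint passes its speed limit or range.

## Working session

There is one attempt and no reset: what is moved stays moved. The work goes in short steps, Python scripts to look and compute and a tool call to move; the robot and the scene stay as the last step left them, time stands still between calls to the robot, and variables do not carry over. Pictures are saved under pics/ and viewed, at most 10 in all, crops included, and the job is handed in when it is done.

Besides the shell and the picture viewer there is one more tool, called after ">>>" in YAML: its name, and indented under it one key for each argument. send_rows: Moves the arm, as the interface text tells. Its arguments: {"type":"object","properties":{"steps":{"type":"array"},"squeeze":{"type":"number"}},"required":["steps"]}

```bash
mkdir -p pics; cat > h.py <<'E'
import numpy as np, cv2
from workcell import *
def save(n,im): cv2.imwrite('pics/'+n,cv2.cvtColor(im,cv2.COLOR_RGB2BGR))
def cloud(cal,d):
    v,u=np.mgrid[:d.shape[0],:d.shape[1]].astype(float)
    K=np.array([[cal['fx'],0,cal['cx']],[0,cal['fy'],cal['cy']],[0,0,1]])
    p=cv2.undistortPoints(np.stack([u.ravel(),v.ravel()],1)[:,None],K,np.array([cal['k1'],0,0,0,0.]))[:,0]
    D=d.ravel()
    P=np.stack([p[:,0]*D,-p[:,1]*D,-D,np.ones_like(D)],0)
    W=np.linalg.inv(np.array(cal['camera_from_world']))@P
    W=W[:3].T.reshape(d.shape+(3,)); W[d==0]=np.nan
    return W
E
python3 - <<'E'
from h import *
print(get_state(), tip_extent)
for n in ('top','scene'):
    im,d=snapshot(n); c=get_calibration(n); save(n+'0.png',im)
    W=cloud(c,d); np.savez(n+'0.npz',W=W,im=im); print(n,c)
E
```

```text
{'t': 0.0, 'q': array([-9.86396108e-01,  2.55766048e-01,  1.06981244e-01, -4.27082275e-04,
       -1.42390090e+00, -2.84587529e-01]), 'qd': array([-0.00023806, -0.00135946,  0.0004054 ,  0.00100823, -0.00038863,
       -0.00029894]), 'effort': array([-1.21181147e-03, -3.86633778e+01,  2.37944788e+01,  5.36508903e+00,
       -5.89346411e-03,  7.82663346e-05]), 'ee_pos': array([ 162.32754162, -524.99357663,  238.38378699]), 'tcp_rot': array([ 4.69023353e-01, -3.10596573e+00, -2.97099415e-03]), 'wrist_force': array([ 0.82858277,  0.22205329, -0.32011797]), 'ft_torque': array([-0.01465919, -0.0283623 ,  0.00073918]), 'finger_force': 0.0, 'opening': 0.9988063276061658} 8.0
top {'fx': 464.3131401378519, 'fy': 464.3131401378519, 'cx': 252.57389810798915, 'cy': 191.30212483443984, 'k1': -0.04398024668409984, 'camera_from_world': array([[-9.54282073e-03, -9.99954267e-01, -6.30563734e-04,
        -6.69737209e+00],
       [ 9.77708405e-01, -9.46279204e-03,  2.09753977e-01,
        -5.82392708e+02],
       [-2.09750351e-01,  1.38513713e-03,  9.77753993e-01,
        -1.34619176e+03],
       [ 0.00000000e+00,  0.00000000e+00,  0.00000000e+00,
         1.00000000e+00]])}
scene {'fx': 414.6531626800197, 'fy': 414.6531626800197, 'cx': 251.86326768619446, 'cy': 190.32226541847118, 'k1': -0.049588588002934815, 'camera_from_world': array([[-1.60826494e-01,  9.86817414e-01,  1.80618659e-02,
         1.08062146e+02],
       [-5.12414077e-01, -9.91232035e-02,  8.52998479e-01,
         1.71677227e+02],
       [ 8.43544103e-01,  1.27929600e-01,  5.21600771e-01,
        -1.88994955e+03],
       [ 0.00000000e+00,  0.00000000e+00,  0.00000000e+00,
         1.00000000e+00]])}
```

View pics/top0.png

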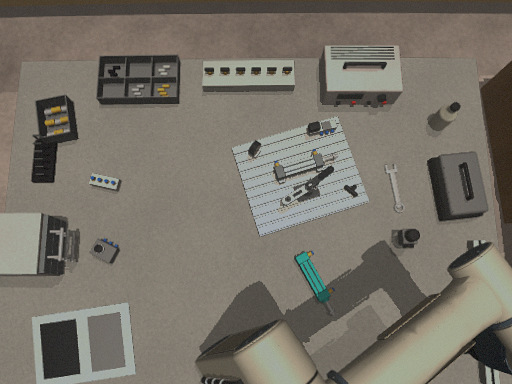

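View pics/scene0.png

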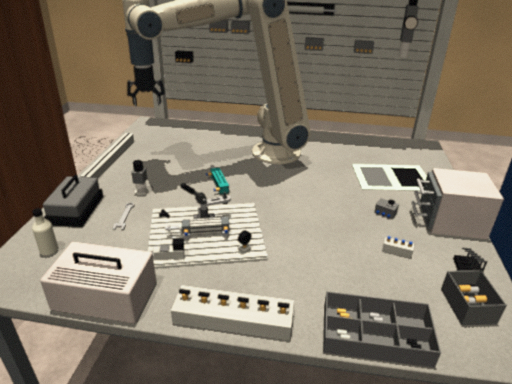

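The top view shows the plate around (300,175), with the cylinder from about (275,172) to (335,158) and the clamp near (312,187). The black grip points to about (328,172) and the strap to about (288,202). I'll enlarge this area and measure it.

```bash
python3 - <<'E'
from h import *
z=np.load('top0.npz'); W,im=z['W'],z['im']
c=im[110:240,225:375]; save('topc.png',cv2.resize(c,None,fx=5,fy=4.6*5/4.6,interpolation=cv2.INTER_CUBIC)[:600])
for v in range(164,212,3):
    print(v,' '.join('%3.0f'%W[v,u,2] for u in range(270,345,3)))
for p in [(155,225),(232,260),(118,338),(200,367)]: print(p,W[p[0],p[1]])
for (u,v) in [(288,202),(312,186),(328,172),(275,172),(335,158)]: print(u,v,W[v,u].round(0))
E
```

```text
164  12  18  52  17  18  64  63  58  61  66  65  62  62  62  62  61  67  67  17  11  10   9  18  25  11
167  18  21  67  64  64  60  61  57  68  64  57  61  64  65  61  59  44  33  14  15 173 167  17  17  16
170  11  16  64  65  62  64  65  62  59  68  62  63  51 nan   7   7  37  32 153 169 170 169  15   9  10
173  11   9  61  67  62  58  65  69  67  48  37  13  15  18  16  12  20 146 162 162 157  12   8  23  16
176  21  15  38  64  65  51  42  30   9  15  20  19  17  15  11  15 142 148 151   9  10  19  18  16  11
179  14  18  28  49  35   8  17  19  15  14  18  17  18  16 122 124 133 142  16  19  14  17  16  10   6
182  14   6  11  34  35  13  15  13  15  20   9  10 100 126 123 125 133  13  18  18  15   9   7  12  15
185  16  12  20  13  13  15  14  12   5   6  28  84 105 114 124 114  18  16  11  11  10  14  17  17  20
188  18  13  20  14  10  11   9  15  26  30  87  89  88 115 104  35   7  21  13  16  22  21  15  20  13
191  14  14  13  21  15  12  20  15  88  87  87  89  82  82  26  33  25  21  19  21  19  12   7  16  11
194  11  11  17  16  13  19  18  82  92  83  91  85  31  39 
[... 214 characters left out ...]
1  15  15  18  15  13  19  17   8  13
203   7  20  17  14  81  92  91  16  13   9  13  10  14  15  14  11  17  14  16  11   4   8  10  18  16
206  13  14  15   9  13  21  11   8  12  21  12   9  13  13  17  14  16  11   9  17  18  22  16  18  19
209  18  14  17  11   6   8  19  13  18  19  20  19  14  12  15   8  18  19  20  13  16  15  17  21  15
(155, 225) [715.7979467   75.30804519   1.03111317]
(232, 260) [464.13203054 -34.01784461  13.76761164]
(118, 338) [ 832.10426798 -291.86864274   18.7789092 ]
(200, 367) [ 560.39117015 -369.49180224   18.25317618]
288 202 [ 542. -116.   93.]
312 186 [ 584. -186.  119.]
328 172 [ 614. -227.  164.]
275 172 [644. -82.  56.]
335 158 [ 689. -270.   48.]
```

View pics/topc.png

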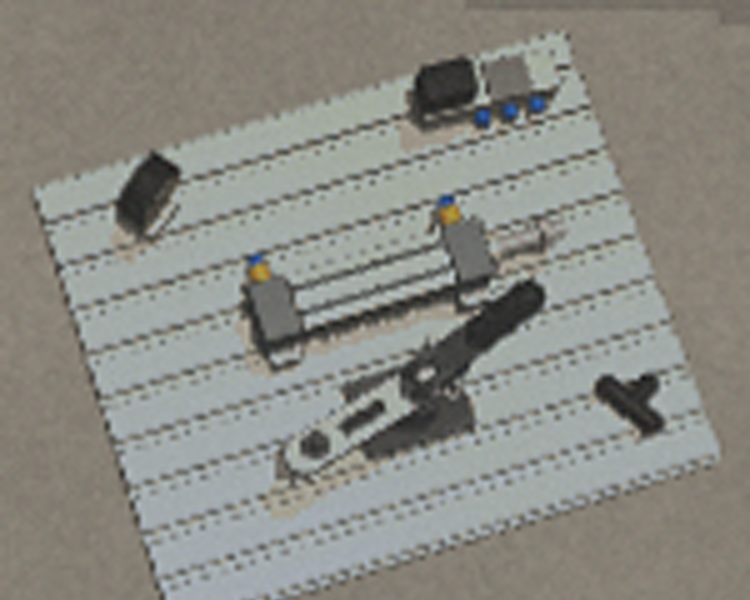

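The enlarged view shows the strap tip at crop (295,465), pointing left and back. The spindle is at (315,445), the pivot near (425,375) and the grip end at (535,295). The rod points right, so clamp +y is to the left and +x points away from the robot. Next I'll measure the lines.

```bash
cat > fit.py <<'E'
from h import *
def line(P):
    m=np.median(P,0); c=P.mean(0); w=np.linalg.svd(P-c)[2][0]; return c,w
def run(f):
    z=np.load(f); W,im=z['W'],z['im']; X,Y,Z=W[...,0],W[...,1],W[...,2]
    roi=(X>490)&(X<740)&(Y<-50)&(Y>-300)
    near=np.hypot(X-580,Y+180)<120
    hsv=cv2.cvtColor(im,cv2.COLOR_RGB2HSV)
    st=roi&near&(Z>78)&(Z<100)&(hsv[...,2]>120)
    lv=roi&near&(Z>125)&(Z<200)
    cy=roi&(Z>50)&(Z<75)&(X>600)&(Y<-80)&(Y>-255)
    for n,m in (('strap',st),('lever',lv),('cyl',cy)):
        P=W[m]
        if len(P)<10: print(n,len(P)); continue
        c,w=line(P[:,:2]); t=(P[:,:2]-c)@w
        print(n,len(P),c.round(1),'zmed',np.median(P[:,2]).round(1),'dir deg',np.degrees(np.arctan2(w[1],w[0])).round(1),
          'ends',(c+w*np.percentile(t,1)).round(1),(c+w*np.percentile(t,99)).round(1))
if __name__=='__main__':
    run('top0.npz'); run('scene0.npz')
    z=np.load('top0.npz'); im,W=z['im'],z['W']
    h=cv2.cvtColor(im,cv2.COLOR_RGB2HSV)
    m=((h[...,1]<40)&(h[...,2]>150)&(W[...,0]<860)&(W[...,0]>440)&(W[...,1]<20)&(W[...,1]>-400)).astype('u1')
    k=max(cv2.findContours(m,0,2)[0],key=cv2.contourArea)
    Q=W[k[:,0,1],k[:,0,0],:2]; Q=Q[~np.isnan(Q).any(1)]; print(cv2.minAreaRect(Q.astype('f4')))
E
python3 fit.py
```

```text
strap 147 [ 566.1 -138.1] zmed 87.6 dir deg 124.3 ends [ 606.4 -197.1] [ 541.8 -102.4]
lever 154 [ 611.4 -215.6] zmed 152.2 dir deg -60.1 ends [ 593.5 -184.5] [ 625.1 -239.5]
cyl 650 [ 662.  -157.6] zmed 62.7 dir deg -73.1 ends [639.8 -84.3] [ 688.2 -244. ]
strap 118 [ 574.1 -139.4] zmed 88.4 dir deg -54.8 ends [ 547.1 -101. ] [ 613.3 -194.9]
lever 116 [ 621.  -215.3] zmed 150.9 dir deg 119.0 ends [ 633.3 -237.4] [ 606.4 -188.9]
cyl 563 [ 665.8 -158.9] zmed 63.3 dir deg 105.4 ends [ 689.5 -245. ] [645.3 -84.5]
((651.3756103515625, -161.95794677734375), (304.8501892089844, 363.9415588378906), 16.975160598754883)
```

>>> send_rows:
  steps:
    - {"delta_rot": [0,0,0],"linear": [-0.0413,0.0231,0],"fingers": 255}
    - {"delta_rot": [0,0,0],"linear": [-0.0413,0.0231,0],"fingers": 255}
    - {"delta_rot": [0,0,0],"linear": [-0.0413,0.0231,0],"fingers": 255}
    - {"delta_rot": [0,0,0],"linear": [-0.0413,0.0231,0],"fingers": 255}
    - {"delta_rot": [0,0,0],"linear": [-0.0413,0.0231,0],"fingers": 255}
    - {"delta_rot": [0,0,0],"linear": [-0.0413,0.0231,0],"fingers": 255}
    - {"delta_rot": [0,0,0],"linear": [-0.0413,0.0231,0],"fingers": 255}
    - {"delta_rot": [0,0,0],"linear": [-0.0413,0.0231,0],"fingers": 255}
    - {"delta_rot": [0,0,0],"linear": [-0.0413,0.0231,0],"fingers": 255}
    - {"delta_rot": [0,0,0],"linear": [-0.0413,0.0231,0],"fingers": 255}
    - {"delta_rot": [0,0,0],"linear": [-0.0413,0.0231,0],"fingers": 255}
    - {"delta_rot": [0,0,0],"linear": [0,0,0],"fingers": 255}

```text
t: 1.6
ee_pos: [522.7, -146.3, 237.9]
tcp_rot: [0.474, -3.104, -0.001]
wrist_force: [-0.4, -0.8, -0.8]
opening: -0.0
finger_force: 0.0
```

```bash
python3 - <<'E'
from h import *; from fit import run
c=get_calibration('wrist'); im,d=snapshot('wrist'); save('wr1.png',im); np.savez('wr1.npz',W=cloud(c,d),im=im)
run('wr1.npz')
s=get_state(); print(s['t'],s['ee_pos'],s['tcp_rot'],s['opening'],s['wrist_force'])
R=cv2.Rodrigues(s['tcp_rot'])[0]; print(R)
E
```

```text
strap 21 [ 572.6 -143.6] zmed 87.7 dir deg -47.9 ends [ 543.7 -111.6] [ 594.2 -167.6]
lever 1574 [ 609.8 -216.6] zmed 153.6 dir deg 117.6 ends [ 621.6 -239.2] [ 598.  -193.9]
cyl 1113 [ 663.2 -181.9] zmed 63.0 dir deg 117.8 ends [ 685.6 -224.4] [ 645.1 -147.5]
1.65 [ 521.80860194 -147.42779063  238.30031982] [ 4.72149648e-01 -3.10405951e+00 -7.74979883e-04] 0.004123383799676393 [0.27988235 0.06619006 0.10117035]
[[-9.54771589e-01 -2.97334267e-01 -1.88313834e-03]
 [-2.97335170e-01  9.54773141e-01  2.12893880e-04]
 [ 1.73466926e-03  7.63188285e-04 -9.99998204e-01]]
```

View pics/wr1.png

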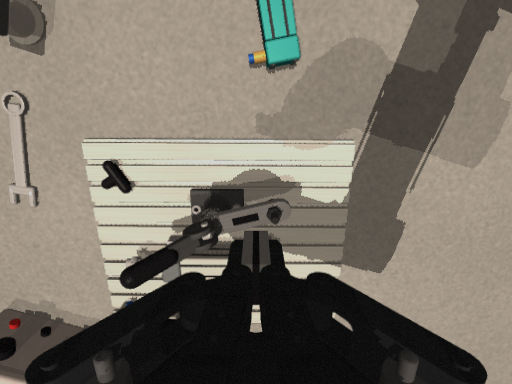

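The wrist view shows the strap from the cam near (205,228) to the tip at (288,210), with the spindle at (275,214). The stop pin is at (196,210), the grip end at (130,274), and the finger tips are near (256,235). I'll measure these points with rays at their known heights.

```bash
python3 - <<'E'
from h import *
c=get_calibration('wrist'); z=np.load('wr1.npz'); W=z['W']
K=np.array([[c['fx'],0,c['cx']],[0,c['fy'],c['cy']],[0,0,1]]); M=np.linalg.inv(np.array(c['camera_from_world']))
def ray(u,v,h):
    p=cv2.undistortPoints(np.array([[[u,v]]],float),K,np.array([c['k1'],0,0,0,0.]))[0,0]
    d=M[:3,:3]@np.array([p[0],-p[1],-1]); o=M[:3,3]; return o+d*(h-o[2])/d[2]
print('cam',M[:3,3])
P={n:ray(u,v,h) for n,u,v,h in (('tip',289,210,88),('pin',196,210,84),('spin',275,214,105),('grip',130,274,164),('t1',282,200,88),('t2',287,222,88),('f1',191,190,26),('f2',243,190,26))}
for n in P: print(n,P[n].round(1))
Z=W[...,2]
m=(Z>80)&(Z<96)&(np.hypot(W[...,0]-595,W[...,1]+181)<110)&(np.hypot(W[...,0]-595,W[...,1]+181)>18)
Q=W[m]; print(len(Q),cv2.minAreaRect(Q[:,:2].astype('f4')),np.median(Q[:,2]))
print(cv2.boundingRect(m.astype('u1')))
for r in range(196,240,4): print(r,[(int(x)) for x in np.flatnonzero(m[r])[[0,-1]]] if m[r].any() else '', )
E
```

```text
cam [ 446.28922798 -170.79775004  373.26517971]
tip [ 543.4 -101.1   88. ]
pin [ 576.2 -201.2   84. ]
spin [ 546.3 -117.9  105. ]
grip [ 618.3 -235.2  164. ]
t1 [ 534.5 -112.5   88. ]
t2 [557.9 -98.4  88. ]
f1 [ 576.4 -220.4   26. ]
f2 [ 555.7 -154.1   26. ]
1446 ((571.1835327148438, -147.45584106445312), (24.478967666625977, 113.0572280883789), 30.765539169311523) 87.9365054979491
(190, 199, 101, 35)
196 
200 [274, 284]
204 [256, 288]
208 [240, 290]
212 [221, 290]
216 [213, 288]
220 [219, 283]
224 [192, 265]
228 [224, 248]
232 [224, 230]
236
```

>>> send_rows:
  steps:
    - {"delta_rot": [0,0,0],"linear": [0,0,0.031],"fingers": 255}
    - {"delta_rot": [0,0,0],"linear": [0,0,0.031],"fingers": 255}
    - {"delta_rot": [0,0,0],"linear": [0,0,0.031],"fingers": 255}
    - {"delta_rot": [0,0,0],"linear": [0,0,0.031],"fingers": 255}
    - {"delta_rot": [0,0,0],"linear": [0,0,0.031],"fingers": 255}
    - {"delta_rot": [0,0,0],"linear": [-0.0075,0.002,0],"fingers": 255}
    - {"delta_rot": [0,0,0],"linear": [-0.008,0.002,0],"fingers": 255}
    - {"delta_rot": [0,0,0],"linear": [-0.0078,0.0047,0],"fingers": 255}
    - {"delta_rot": [0,0,0],"linear": [-0.0084,0.0037,0],"fingers": 255}
    - {"delta_rot": [0,0,0],"linear": [-0.0088,0.0026,0],"fingers": 255}
    - {"delta_rot": [0,0,0],"linear": [-0.009,0.0015,0],"fingers": 255}

```text
t: 3.02
ee_pos: [564.3, -117.7, 84.4]
tcp_rot: [0.47, -3.106, 0.0]
wrist_force: [-1.3, -0.5, 0.4]
opening: 0.002
finger_force: 0.7
```

```bash
python3 - <<'E'
from h import *; from fit import run
im,d=snapshot('top'); np.savez('top1.npz',W=cloud(get_calibration('top'),d),im=im)
a=cv2.resize(im[110:240,225:375],(520,450),interpolation=cv2.INTER_CUBIC)
save('c1.png',a)
E
```

```text
(no output)
```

View pics/c1.png

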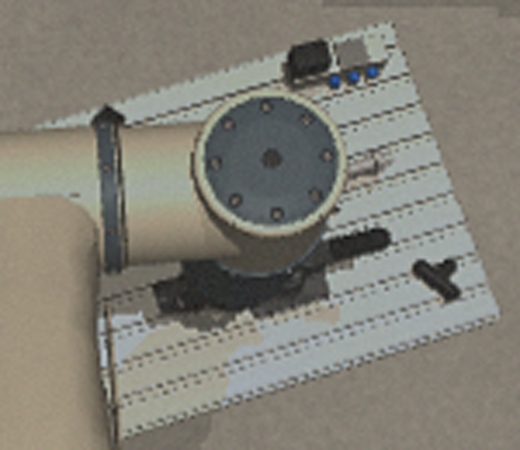

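The arm hides the strap, but the grip has turned clockwise as expected (tip now at (385,238) in the crop). I'll continue the arc.

>>> send_rows:
  steps:
    - {"delta_rot": [0,0,0],"linear": [-0.0092,0.0003,0],"fingers": 255}
    - {"delta_rot": [0,0,0],"linear": [-0.0091,-0.001,0],"fingers": 255}
    - {"delta_rot": [0,0,0],"linear": [-0.0089,-0.002,0],"fingers": 255}
    - {"delta_rot": [0,0,0],"linear": [-0.0086,-0.0032,0],"fingers": 255}
    - {"delta_rot": [0,0,0],"linear": [-0.0081,-0.0043,0],"fingers": 255}
    - {"delta_rot": [0,0,0],"linear": [-0.0075,-0.0053,0],"fingers": 255}
    - {"delta_rot": [0,0,0],"linear": [-0.0067,-0.0062,0],"fingers": 255}
    - {"delta_rot": [0,0,0],"linear": [-0.0059,-0.0071,0],"fingers": 255}
    - {"delta_rot": [0,0,0],"linear": [-0.0049,-0.0077,0],"fingers": 255}
    - {"delta_rot": [0,0,0],"linear": [-0.0039,-0.005,0],"fingers": 255}
    - {"delta_rot": [0,0,0],"linear": [0,0,0],"fingers": 255}

```text
t: 4.45
ee_pos: [646.1, -136.4, 84.3]
tcp_rot: [-0.469, 3.106, 0.0]
wrist_force: [-1.0, 0.9, -0.0]
opening: 0.006
finger_force: 0.4
```

>>> send_rows:
  steps:
    - {"delta_rot": [0,0,0],"linear": [0,-0.002,0],"fingers": 255}
    - {"delta_rot": [0,0,0],"linear": [0,-0.002,0],"fingers": 255}
    - {"delta_rot": [0,0,0],"linear": [0,0,0],"fingers": 255}

```text
t: 4.82
ee_pos: [646.3, -137.4, 84.1]
tcp_rot: [0.47, -3.106, -0.006]
wrist_force: [-2.6, 9.4, 3.1]
opening: -0.003
finger_force: 5.2
```

The strap is on its stop: 9.4 N, and it moved only 1 mm for 4 mm commanded. I'll back off, rise and look.

>>> send_rows:
  steps:
    - {"delta_rot": [0,0,0],"linear": [0,0.006,0],"fingers": 255}
    - {"delta_rot": [0,0,0],"linear": [0,0.014,0],"fingers": 255}
    - {"delta_rot": [0,0,0],"linear": [0,0,-0.04],"fingers": 255}
    - {"delta_rot": [0,0,0],"linear": [0,0,-0.04],"fingers": 255}
    - {"delta_rot": [0,0,0],"linear": [0,0,-0.04],"fingers": 255}
    - {"delta_rot": [0,0,0],"linear": [0,0,-0.04],"fingers": 255}
    - {"delta_rot": [0,0,0],"linear": [0.04,0,0],"fingers": 255}
    - {"delta_rot": [0,0,0],"linear": [0.04,0,0],"fingers": 255}
    - {"delta_rot": [0,0,0],"linear": [0.04,0,0],"fingers": 255}
    - {"delta_rot": [0,0,0],"linear": [0,0,0],"fingers": 255}
    - {"delta_rot": [0,0,0],"linear": [0,0,0],"fingers": 255}

```text
t: 6.2
ee_pos: [526.5, -156.3, 244.7]
tcp_rot: [-0.469, 3.105, -0.001]
wrist_force: [0.0, -0.6, 0.2]
opening: 0.0
finger_force: 0.0
```

```bash
python3 - <<'E'
from h import *
c=get_calibration('wrist'); im,d=snapshot('wrist'); s=get_state(); save('wr2.png',im); W=cloud(c,d); np.savez('wr2.npz',W=W,im=im)
print(s['ee_pos'],s['wrist_force'])
e1=np.array([.955,.297]); e2=np.array([-.297,.955])
def rep(n,m,W):
    P=W[m]
    if len(P)<20: print(n,len(P)); return
    r=P[:,:2]-[592,-182]; q=np.stack([r@e1,r@e2],1)
    k=cv2.fitLine(q.astype('f4'),cv2.DIST_HUBER,0,.01,.01).ravel()
    print(n,len(P),'x',np.percentile(q[:,0],[1,99]).round(1),'y',np.percentile(q[:,1],[1,50,99]).round(1),'z',np.percentile(P[:,2],[2,50,98]).round(1),'dir',np.degrees(np.arctan2(k[1],k[0])).round(1),k[2:].round(1))
for n,W in (('wrist',W),('scene',None)):
    if W is None:
        im,d=snapshot('scene'); W=cloud(get_calibration('scene'),d); save('sc2.png',cv2.resize(im[160:280,130:290],(800,600),interpolation=cv2.INTER_CUBIC))
    r=W[...,:2]-[592,-182]; x=r@e1; y=r@e2; Z=W[...,2]
    rep(n+' lever',(abs(y)<40)&(x<-20)&(x>-95)&(Z>118)&(Z<182),W)
    rep(n+' strap',(abs(y)<30)&(x>15)&(x<110)&(Z>78)&(Z<97),W)
    rep(n+' cyl',(abs(y)<80)&(x>55)&(x<100)&(Z>56)&(Z<70),W)
E
```

```text
[ 526.80697469 -156.14886665  244.32664492] [ 0.00284439  0.161323   -0.3413234 ]
wrist lever 902 x [-71.3 -20.7] y [-6.   5.1 12.6] z [130.8 164.7 172.5] dir 4.5 [-52.5   5.2]
wrist strap 597 x [16.9 70. ] y [-15.9  -0.2  14.3] z [84.3 88.  89.4] dir -10.2 [43.2 -0.3]
wrist cyl 920 x [55.6 90.2] y [-75.6 -43.1 -15.1] z [56.5 63.2 64.8] dir -88.3 [ 68.9 -43.5]
scene lever 101 x [-63.  -20.9] y [-7.2  2.4 12.1] z [131.1 154.2 174.2] dir -4.6 [-39.   2.]
scene strap 120 x [16.8 96. ] y [-16.9   0.8  13.5] z [78.7 88.3 95.9] dir 3.0 [64.2  1.1]
scene cyl 393 x [58.9 97.7] y [-70.2   5.   77.7] z [56.4 63.7 67.1] dir 89.0 [83.7  2.1]
```

View pics/wr2.png

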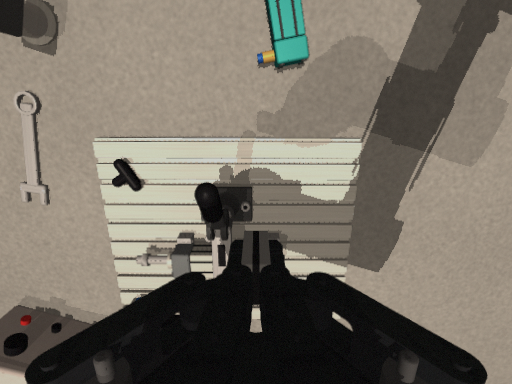

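The wrist view shows the lever pointing straight back along clamp −x (ball at (206,192)), with the strap opposite it over the cylinder. The lever is about 45° up, with its tip at z≈165. Next I'll position over the lever's inner side and push down and outward.

>>> send_rows:
  steps:
    - {"delta_rot": [0,0,0],"linear": [-0.0155,-0.021,0],"fingers": 255}
    - {"delta_rot": [0,0,0],"linear": [-0.0155,-0.021,0],"fingers": 255}
    - {"delta_rot": [0,0,0],"linear": [0,0,0.025],"fingers": 255}
    - {"delta_rot": [0,0,0],"linear": [0,0,0.025],"fingers": 255}
    - {"delta_rot": [0,0,0],"linear": [0,0,0.026],"fingers": 255}
    - {"delta_rot": [0,0,0],"linear": [0,0,0],"fingers": 255}
    - {"delta_rot": [0,0,0],"linear": [0.0042,0,0.0067],"fingers": 255}
    - {"delta_rot": [0,0,0],"linear": [0.0042,0,0.0067],"fingers": 255}
    - {"delta_rot": [0,0,0],"linear": [0.0034,0,0.0041],"fingers": 255}
    - {"delta_rot": [0,0,0],"linear": [0.0034,0,0.0041],"fingers": 255}

```text
t: 7.55
ee_pos: [554.8, -192.4, 148.9]
tcp_rot: [-0.469, 3.102, -0.003]
wrist_force: [-0.6, 1.0, 5.7]
opening: 0.0
finger_force: 2.5
```

>>> send_rows:
  steps:
    - {"delta_rot": [0,0,0],"linear": [0.0026,0,0.0046],"fingers": 255}
    - {"delta_rot": [0,0,0],"linear": [0.0026,0,0.0046],"fingers": 255}
    - {"delta_rot": [0,0,0],"linear": [0.0018,0,0.005],"fingers": 255}
    - {"delta_rot": [0,0,0],"linear": [0.0018,0,0.005],"fingers": 255}
    - {"delta_rot": [0,0,0],"linear": [0.004,0,0.0052],"fingers": 255}
    - {"delta_rot": [0,0,0],"linear": [0.004,0,0.0021],"fingers": 255}
    - {"delta_rot": [0,0,0],"linear": [0.004,0,0.0021],"fingers": 255}
    - {"delta_rot": [0,0,0],"linear": [0,0,0],"fingers": 255}

```text
t: 8.55
ee_pos: [534.3, -198.3, 118.7]
tcp_rot: [-0.469, 3.105, -0.001]
wrist_force: [3.9, 0.9, 5.6]
opening: 0.003
finger_force: 2.5
```

>>> send_rows:
  steps:
    - {"delta_rot": [0,0,0],"linear": [0.003,0,0.003],"fingers": 255}
    - {"delta_rot": [0,0,0],"linear": [0.002,0,0.002],"fingers": 255}
    - {"delta_rot": [0,0,0],"linear": [0,0,0.002],"fingers": 255}
    - {"delta_rot": [0,0,0],"linear": [0,0,0],"fingers": 255}

```text
t: 9.05
ee_pos: [529.9, -199.7, 111.8]
tcp_rot: [-0.469, 3.105, -0.001]
wrist_force: [2.6, 1.1, 6.8]
opening: 0.001
finger_force: 2.7
```

Force is still low, so I'll continue in small steps until the stop.

>>> send_rows:
  steps:
    - {"delta_rot": [0,0,0],"linear": [0,0,0.0015],"fingers": 255}
    - {"delta_rot": [0,0,0],"linear": [0,0,0.0015],"fingers": 255}
    - {"delta_rot": [0,0,0],"linear": [0,0,0],"fingers": 255}

```text
t: 9.43
ee_pos: [530.1, -200.0, 110.4]
tcp_rot: [-0.47, 3.104, -0.003]
wrist_force: [1.0, 2.0, 13.9]
opening: 0.0
finger_force: 7.0
```

>>> send_rows:
  steps:
    - {"delta_rot": [0,0,0],"linear": [0,0,0.002],"fingers": 255}
    - {"delta_rot": [0,0,0],"linear": [0,0,0.002],"fingers": 255}
    - {"delta_rot": [0,0,0],"linear": [0,0,0],"fingers": 255}

```text
t: 9.8
ee_pos: [530.4, -200.4, 108.9]
tcp_rot: [-0.471, 3.102, -0.006]
wrist_force: [-4.9, 4.1, 27.4]
opening: 0.001
finger_force: 13.7
```

Stop reached (27 N). Back away and check.

>>> send_rows:
  steps:
    - {"delta_rot": [0,0,0],"linear": [0,0,-0.01],"fingers": 255}
    - {"delta_rot": [0,0,0],"linear": [0,0,-0.03],"fingers": 255}
    - {"delta_rot": [0,0,0],"linear": [0,0,-0.05],"fingers": 255}
    - {"delta_rot": [0,0,0],"linear": [0,0.04,-0.05],"fingers": 255}
    - {"delta_rot": [0,0,0],"linear": [0.03,0.04,0],"fingers": 255}
    - {"delta_rot": [0,0,0],"linear": [0.03,0.04,0],"fingers": 255}
    - {"delta_rot": [0,0,0],"linear": [0.03,0.03,0],"fingers": 255}
    - {"delta_rot": [0,0,0],"linear": [0,0,0],"fingers": 255}
    - {"delta_rot": [0,0,0],"linear": [0,0,0],"fingers": 255}

```text
t: 10.92
ee_pos: [398.4, -83.8, 242.2]
tcp_rot: [0.469, -3.104, -0.0]
wrist_force: [0.7, -0.0, -0.2]
opening: -0.001
finger_force: 0.0
```

```bash
python3 - <<'E'
from h import *
e1=np.array([.955,.297]); e2=np.array([-.297,.955]); out=[]
for n in ('scene','top','wrist'):
    c=get_calibration(n); im,d=snapshot(n); W=cloud(c,d); 
    out.append(cv2.resize(im[150:270,140:280] if n=='scene' else im[120:230,240:368] if n=='top' else im,(400,343)))
    r=W[...,:2]-[592,-182]; x=r@e1; y=r@e2; Z=W[...,2]
    m=(abs(y)<25)&(x<-38)&(x>-100)&(Z>65)&(Z<185)
    if m.sum()>20:
        P=np.stack([x[m],y[m],Z[m]],1); a=np.polyfit(P[:,0],P[:,2],1)
        print(n,'lever',m.sum(),np.percentile(P,[2,50,98],0).round(1).tolist(),'slope deg',np.degrees(np.arctan(a[0])))
    m=(abs(y)<22)&(x>20)&(x<105)&(Z>78)&(Z<97)
    if m.sum()>20:
        k=cv2.fitLine(np.stack([x[m],y[m]],1).astype('f4'),cv2.DIST_HUBER,0,.01,.01).ravel(); print(n,'strap',m.sum(),np.degrees(np.arctan(k[1]/k[0])),k[2:],np.median(Z[m]))
    m=(abs(y)<80)&(x>50)&(x<100)&(Z>56)&(Z<70)
    if m.sum(): print(n,'cyl',np.median(x[m]),np.percentile(y[m],[1,99]),np.median(Z[m]))
save('f.png',np.hstack(out[:2])); print(get_state()['wrist_force'])
E
```

```text
scene lever 37 [[-84.7, -7.4, 95.2], [-55.1, 2.7, 102.6], [-38.3, 10.7, 107.8]] slope deg 8.799998704362194
scene strap 105 3.7981808 [66.90171    0.8145899] 83.59163626328666
scene cyl 84.15567022088482 [-70.3051002   77.88579593] 63.64862376674614
top lever 71 [[-88.2, -7.8, 93.0], [-54.1, -0.5, 101.0], [-39.0, 11.0, 106.9]] slope deg 4.781198756335934
top strap 171 3.4320428 [54.385426  2.430405] 82.87803103914575
top cyl 73.2009567920326 [-72.58754136  79.01488886] 63.08753999316559
wrist lever 873 [[-93.3, -5.0, 88.5], [-67.8, 6.7, 99.5], [-39.2, 13.2, 105.3]] slope deg 9.69272407693412
wrist cyl 60.177912552115785 [-70.25240617  39.79099   ] 62.472213116689574
[-0.51893561  0.16543642  0.62508674]
```

View pics/f.png

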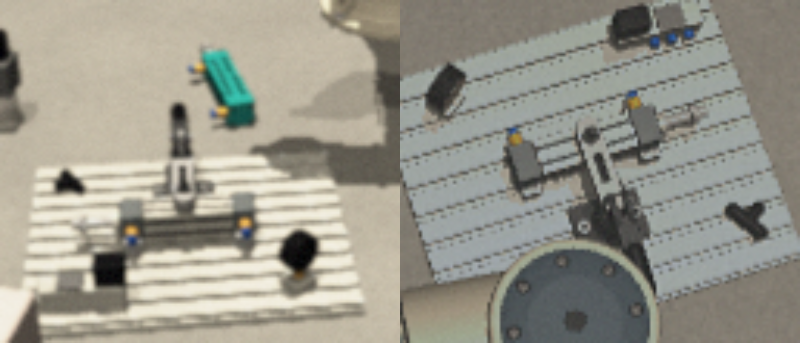

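The left crop (scene) shows the lever down and the strap over the cylinder. The right crop (top) shows the strap square across the barrel, with the pin beside it. The lever slope is about 9.7° down and the strap has dropped 5 mm. I'll do one quick strap-angle check with the stop pin left out of the mask.

```bash
python3 - <<'E'
from h import *
for n in ('top','scene'):
    im,d=snapshot(n); W=cloud(get_calibration(n),d)
    e1=np.array([.955,.297]); e2=np.array([-.297,.955])
    r=W[...,:2]-[592,-182]; x=r@e1; y=r@e2; Z=W[...,2]
    for nm,m,ax in (('strap',(abs(y)<22)&(x>32)&(x<105)&(Z>75)&(Z<92),0),('cyl',(abs(y)<80)&(abs(y)>14)&(x>50)&(x<105)&(Z>58)&(Z<69),1)):
        P=np.stack([x[m],y[m]],1).astype('f4')
        k=cv2.fitLine(P,cv2.DIST_HUBER,0,.01,.01).ravel(); print(n,nm,len(P),np.degrees(np.arctan(k[1-ax]/k[ax])).round(2),k[2:],cv2.minAreaRect(P))
E
```

```text
top strap 145 3.19 [61.17918    3.2141051] ((62.433319091796875, 1.9101886749267578), (24.24964714050293, 60.17300033569336), 89.6633529663086)
top cyl 444 0.74 [73.99093    5.1814713] ((74.09754943847656, 1.8588104248046875), (156.11581420898438, 37.75684356689453), 89.6692123413086)
scene strap 86 3.07 [74.26055    1.2037097] ((65.10414123535156, 2.506509780883789), (22.385499954223633, 65.36289978027344), 87.81690979003906)
scene cyl 315 1.38 [80.88159    3.5445843] ((77.34146118164062, 3.0483169555664062), (152.086181640625, 45.23216247558594), 89.76449584960938)
```

>>> send_rows:
  steps:
    - {"delta_rot": [0,0,0],"linear": [-0.04,-0.01,0],"fingers": 255}
    - {"delta_rot": [0,0,0],"linear": [-0.04,-0.01,0],"fingers": 255}
    - {"delta_rot": [0,0,0],"linear": [-0.04,-0.01,0],"fingers": 255}
    - {"delta_rot": [0,0,0],"linear": [-0.04,-0.01,0],"fingers": 255}
    - {"delta_rot": [0,0,0],"linear": [0,0,0],"fingers": 255}
    - {"delta_rot": [0,0,0],"linear": [0,0,0],"fingers": 255}

```text
t: 11.92
ee_pos: [563.7, -75.0, 242.2]
tcp_rot: [0.468, -3.105, -0.0]
wrist_force: [-0.3, 0.1, -1.0]
opening: 0.001
finger_force: 0.0
```

```bash
python3 - <<'E'
from h import *
im,d=snapshot('wrist'); W=cloud(get_calibration('wrist'),d); save('wr3.png',im)
e1=np.array([.955,.297]); e2=np.array([-.297,.955])
r=W[...,:2]-[592,-182]; x=r@e1; y=r@e2; Z=W[...,2]
for nm,m in (('strap',(abs(y)<22)&(x>32)&(x<105)&(Z>78)&(Z<90)),('cyl',(abs(y)<80)&(abs(y)>14)&(x>50)&(x<105)&(Z>58)&(Z<69))):
    P=np.stack([x[m],y[m]],1).astype('f4'); print(nm,len(P),cv2.minAreaRect(P))
    if nm=='strap':
        for a in range(32,100,8):
            q=y[m&(x>=a)&(x<a+8)]
            if len(q)>5: print(a,np.percentile(q,[3,97]).round(1))
E
```

```text
strap 836 ((63.52904510498047, 2.5563135147094727), (62.408199310302734, 24.732084274291992), 0.4713362157344818)
32 [-8.5 14. ]
40 [-8.2 14.1]
48 [-8.6 14.1]
56 [-8.8 14.1]
64 [-8.5 14. ]
72 [-9.1 14. ]
80 [-9.1 13.8]
88 [-3.3 10.6]
cyl 2527 ((74.42756652832031, 1.3518524169921875), (157.12351989746094, 38.24226379394531), 89.56356048583984)
```

View pics/wr3.png

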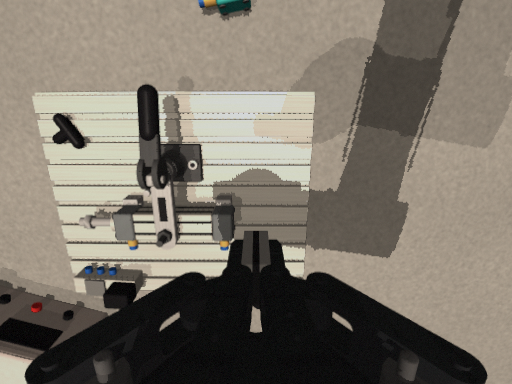

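The wrist view shows the strap square across the barrel, with its end at (165,238), and the lever lying flat straight back, with the ball at (148,92). The strap and the cylinder's cross axis agree to within about 1°, and the cylinder is still in its saddles.

```bash
python3 -c "
from workcell import *
print(finish_job())"
```

```text
the job is handed in; nothing more can be done
None
```

The cylinder is clamped and the job is handed in: I pushed the strap over it to its stop with the lever still up, then pushed the cam lever down to its stop. The strap measures within about 1° of square, the lever about 10° below level, and the strap has come down 5 mm, with the cylinder still in its saddles and the robot clear.

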